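# Park the roller at the top of the inclined plane

## Task

Get the inclined plane ready for the rolling demonstration: with the fingertips, push the blue roller slowly up the ramp, over the crest, until it lies parked in the seat against the metal stop plate, then take the hand away. Only push it, do not lift it; stay close behind it all the way up the slope so that it cannot roll back, and do not flick or shove it to make it run. Leave the brass weight, the small beaker, the white dish and the roll of tape where they are.

Things in the scene. Friction and masses are not known exactly. Their poses are not given: they have to be found in the camera images.
- ramp: Fixed wooden inclined plane, base board 330 x 126 mm. Origin: on the bench under its middle; x = level, uphill along the lane; y = across it; z = up. The lane is 95 mm wide between wooden rails 14 mm above its surface. The surface rises at 8 degrees to the crest at x = +70 mm, z = 54 mm, then falls at 6 degrees to the upright metal stop plate (face at x = +139 mm, top at z = 96 mm).
- roller: Loose smooth lacquered blue roller, white rings, friction about 0.2, 76 mm in diameter, 90 mm long, 0.25 to 0.5 kg. Origin at its centre; y = its own axis, lying across the lane (x and z turn as it rolls). It starts on the slope with its centre at ramp x = -105, z = +68 mm, resting downhill against a foot-rest rod. On the slope it rolls down unless pushed with 1 to 2 N.
- slope (a point): Point on the middle line of the sloping surface under the roller's start (ramp x = -100 mm, z = 30 mm). x = up along the slope, y = across the lane, z = square to the slope. A steel foot-rest rod 10 mm thick lies across the lane 25 mm downhill of it and stands 8 mm out of the surface.
- seat (a point): Where the roller's centre lies when parked against the stop plate (ramp x = +101 mm, z = +89 mm). A roller whose centre is pushed 10 mm or more past the crest rolls the rest of the way into this seat by itself and stays.
- weight: Bystander beside the ramp, loose: brass 100 g weight, 29 mm across, 34 mm high. Origin at the underside. To be left alone.
- small_beaker: Bystander beside the ramp, loose: small clear glass beaker, 53 mm across, 70 mm high. Origin at the underside. To be left alone.
- dish: Bystander beside the ramp, loose: white evaporating dish, 70 mm across, 27 mm high. Origin at the underside. To be left alone.
- tape: Bystander beside the ramp, loose: roll of tape lying flat, 66 mm across, 19 mm high. Origin at the underside. To be left alone.
There are look-alikes about, which are no part of the job. Of the things like the roller, leave any that is brown, green or pink; of the rest the larger one is meant.

How it is judged:
On the way, in this order (a step that is already met when the one before it is completed fails the run):
1. the fingers push the roller up the slope (contact force between the fingers and roller above 0.1 N and x of roller in the frame of slope between 0.03 and 0.15 m), for 0.1 s.
2. the roller lies in the seat against the stop (x of roller in the frame of ramp between 0.094 and 0.108 m and z of roller in the frame of ramp between 0.08 and 0.096 m and y of roller in the frame of ramp between -0.012 and 0.012 m and angle between the y axis of roller and the y axis of ramp, either way round below 0.12 rad), for 0.2 s.
At the end, for the whole second after the job is handed in: The roller lies at rest in the seat against the stop plate: its centre within about 7 mm of the parked position along the ramp, between the rails, its axis square across the lane within 7 degrees (all of step 2 and linear speed of roller below 0.02 m/s and angular speed of roller below 0.4 rad/s); the robot touches nothing.
It fails at once if the roller was lifted more than 8 mm off the lane (z of roller in the frame of slope above 0.046 m).
It fails at once if the roller was flicked, or ran away down the slope (faster than 0.3 m/s) (linear speed of roller above 0.3 m/s).
It fails at once if the roller was left alone on the slope, the fingers more than 13 cm from its centre (x of roller in the frame of slope between 0.03 and 0.16 m and distance between the grasp point and roller above 0.13 m).
It fails at once if the weight, small beaker, dish or tape was moved more than 15 mm (distance of any of weight, small_beaker, dish, tape from where it was at the start of the episode above 0.015 m).
It also fails if it takes over 43 s, if anything falls off the work surface, if the arm or the gripper's body presses on something with over 40 N, if the wrist force passes 120 N, or if a joint passes its speed limit or range.

## Robot

A 6-joint arm with a two-finger parallel gripper is mounted at the origin on a cart in front of the work surface, level with it; the furniture and walls round the work are solid. World frame = base frame: x ahead of the robot, y to its left, z up, the work surface at z = 0. Lengths are in m, angles in rad, forces in N, time in s.
With the tool pointing down it reaches from about 0.275 to 0.825 m from the base axis. Payload 4.9 kg.
Tool frame: the origin (TCP) lies at the very end of the fingers, on their centre line; the grasp point (between the pads) lies 19 mm behind it; z points along the fingers, y is the line along which they close (so a half turn about z gives the same grasp; the last joint's range is limited). The gripper opens to 85 mm and grips with 20 to 120 N. Pads are 22 mm wide; open, the fingers measure 114 mm over their backs; the gripper's body (76 mm by 85 mm) begins 54 mm behind the grasp point. The pads swing forward as they close: fully open they stand 13 mm farther back than shut.
Start: joints at [1.129, 0.326, -0.193, 1.052, 0, 1.437], TCP at [0.167, 0.524, 0.231] pointing down, gripper open.
Joint ranges: [-2.65, 2.65], [-0.97, 1.79], [-1.3, 1.35], [-1.93, 2.1], [-1.47, 1.37], [-3.14, 3.14]. Speed limits (rad/s): [2.57, 2.57, 3.14, 3.14, 3.14, 3.14].

## Interface

Orientations are given as a unit quaternion [x, y, z, w].
In Python, from cell import ctrl gives the robot as it stands.
- The arm moves only by the shell command python3 -m inch 'ROWS' [OPENING]. ROWS is JSON, a list of rows, each a list of 2 entries, a list of its own where there are three numbers: the shift along the tool's x, y, z in m, then the turn about the tool's z in rad. In form: [[[x, y, z], spin], ...]. A call has 1 to 8 rows; each row shifts and turns the commanded pose from where the row before left it, along the tool's axes as they then stand; what a row does not reach is not made up. A row lasts 1/8 s, in which the tool goes at most 62.5 mm and 10.7 degrees, less where a joint would pass 70% of its speed; a pose out of reach is approached as far as the arm can. A call with a gripper value outside its range is refused whole. OPENING is the closure, from 0 (fully open) to 1 (shut), set as the call begins (- or left out, the last holds). The fingers move at their own pace and stop on an object; the grip force is fixed at half the most. Time passes only in rows, so rows that do not move let the fingers close. It gives the time, the measured TCP pose, the force, the opening and the grip force at its end, in the units of the state.
- ctrl.read_state(): the state, without advancing time (a new reading comes with each control period).
- ctrl.read_camera(name): name is "scene" or "side" or "wrist"; returns the picture (384x512x3 uint8, red, green, blue); there is no depth.
- ctrl.camera_info(name): a dict with "mtx" (3x3 intrinsics, pixels), "origin" and "attitude" of the camera in the world; the wrist camera has in their place "hand_eye" (4x4, takes a point from camera to tool coordinates, whose origin is the TCP and whose axes are the flange's). Camera axes: x right, y up, looking along -z (the intrinsics and any distortion apply to the point x, -y, -z); pixel columns grow to the right and rows downward; lengths in m; the calibration is good to about 2 mm. A picture is of the moment at which its call begins: read the wrist's pose just before it. camera_info takes no time and is no camera call.
- ctrl.hand_in(): hands the job in; it is judged then, once.
The state is a dict: "time": time; "q": joint angles; "qvel": joint speeds; "tau": joint torques, N m; "eef_pos": TCP position; "tcp_rot": TCP orientation; "wrist_force": force on the tool from outside, world axes, zero at the start; "moment": the same for the moment, N m; "gripper_width": finger opening in m; "gripper_force": force on a finger pad.
Only numpy, scipy, OpenCV 4.12 (cv2) and the standard library are available. Lean on these libraries where they do the work, as an engineer would, in place of code of your own. Each camera call takes 0.05 s, during which the arm holds its last target. There are 200 camera calls.

## Working session

There is one attempt and no reset: what is moved stays moved. The work goes in short steps, Python scripts to look and compute and a shell command to move; the robot and the scene stay as the last step left them, time stands still between calls to the robot, and variables do not carry over. Pictures are saved under pics/ and viewed, at most 10 in all, crops included, and the job is handed in when it is done.

```bash
mkdir -p pics; python3 - <<'E'
from cell import ctrl
import cv2
s=ctrl.read_state();print(s['time'],s['eef_pos'],s['tcp_rot'],s['gripper_width'])
for n in("scene","side"):
    cv2.imwrite(f"pics/{n}0.png",ctrl.read_camera(n)[:,:,::-1]);print(n,ctrl.camera_info(n))
print(ctrl.camera_info("wrist"))
E
```

```text
0.0 [0.16637184 0.52361458 0.23050621] [ 1.53315396e-01  9.88176929e-01 -8.26296074e-04 -2.51285459e-04] 0.08596973762387958
scene {'mtx': array([[393.99049387,   0.        , 258.04387008],
       [  0.        , 393.99049387, 190.24975797],
       [  0.        ,   0.        ,   1.        ]]), 'origin': array([-0.04066267, -0.62954618,  0.50269267]), 'attitude': array([ 0.48614379, -0.21272902, -0.35588252,  0.76925822])}
side {'mtx': array([[390.48381482,   0.        , 258.6129211 ],
       [  0.        , 390.48381482, 194.23630566],
       [  0.        ,   0.        ,   1.        ]]), 'origin': array([ 0.36929273, -0.71037679,  0.59410252]), 'attitude': array([ 0.44765555, -0.07854975, -0.13547961,  0.88038612])}
{'mtx': array([[336.10766774,   0.        , 252.87767031],
       [  0.        , 336.10766774, 190.86749975],
       [  0.        ,   0.        ,   1.        ]]), 'hand_eye': array([[-2.23000533e-04,  9.47571557e-01,  3.19543571e-01,
         8.16979560e-02],
       [ 9.99999904e-01,  9.04011634e-05,  4.29797227e-04,
         2.31322926e-04],
       [ 3.78376517e-04,  3.19543636e-01, -9.47571486e-01,
        -1.43552457e-01],
       [ 0.00000000e+00,  0.00000000e+00,  0.00000000e+00,
         1.00000000e+00]])}
```

View pics/scene0.png

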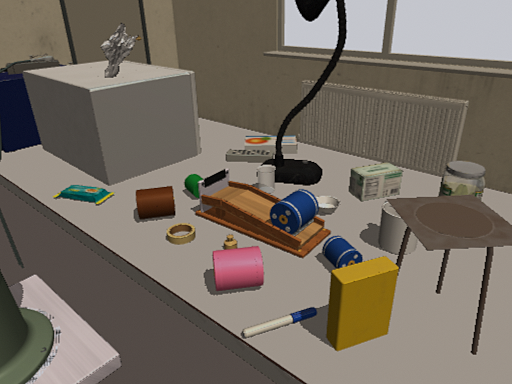

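View pics/side0.png

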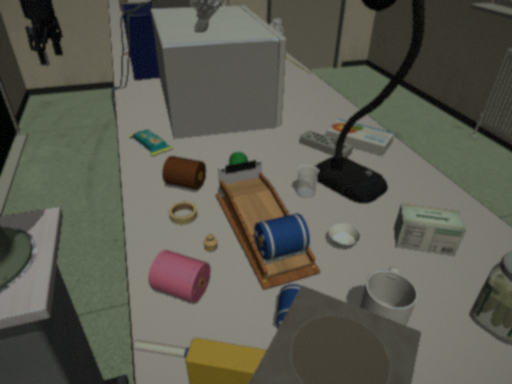

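The ramp is in the middle, with its stop plate at the far end (side ≈(240,170)). The blue roller is at side (282,237) and scene (293,212). The smaller blue one on the bench is a decoy. I'll enlarge both views to measure.

```bash
python3 - <<'E'
import cv2
a=cv2.imread("pics/side0.png")[145:295,200:350];b=cv2.imread("pics/scene0.png")[160:260,185:335]
cv2.imwrite("pics/sidec.png",cv2.resize(a,None,fx=4,fy=4,interpolation=cv2.INTER_CUBIC))
cv2.imwrite("pics/scenec.png",cv2.resize(b,None,fx=5,fy=5,interpolation=cv2.INTER_CUBIC))
E
```

```text
(no output)
```

View pics/sidec.png

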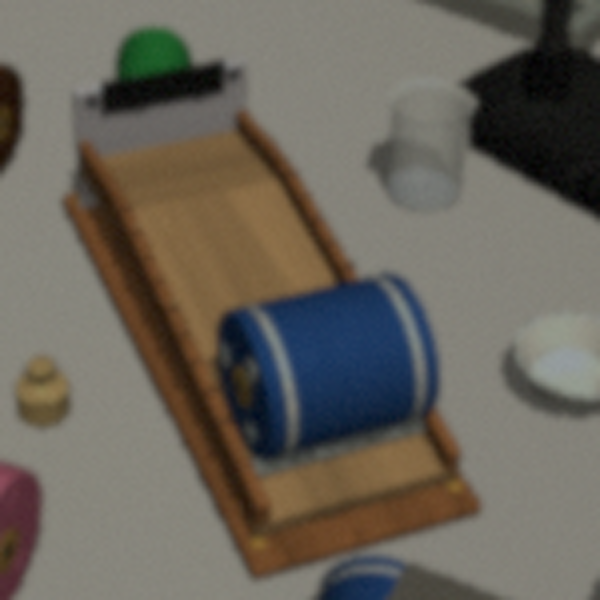

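View pics/scenec.png

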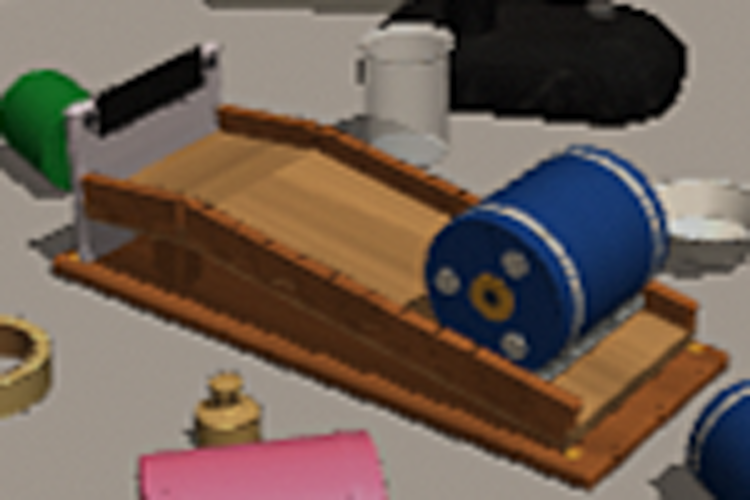

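```bash
cat > h.py <<'E'
import numpy as np
from cell import ctrl
from scipy.spatial.transform import Rotation as R
from scipy.optimize import least_squares
def proj(n,P):
    i=ctrl.camera_info(n);p=R.from_quat(i['attitude']).inv().apply(np.atleast_2d(P)-i['origin'])
    q=p*[1,-1,-1]@i['mtx'].T
    return q[:,:2]/q[:,2:]
def ray(n,u,z):
    i=ctrl.camera_info(n);d=np.linalg.inv(i['mtx'])@[u[0],u[1],1]
    d=R.from_quat(i['attitude']).apply(d*[1,-1,-1]);return i['origin']+d*(z-i['origin'][2])/d[2]
E
cat > fit.py <<'E'
from h import *
S=lambda x,y:(200+x/4-.4,145+y/4-.4)
C=lambda x,y:(185+x/5-.4,160+y/5-.4)
M=[('side',(-.165,.063,0),S(257,576)),('scene',(-.165,.063,0),C(590,486)),('side',(-.165,-.063,0),S(479,510)),('scene',(-.165,-.063,0),C(728,362)),
('side',(.165,.063,0),S(68,208)),('scene',(.165,.063,0),C(54,270)),
('side',(.141,0,.096),S(160,82)),('scene',(.141,0,.096),C(144,77)),('scene',(-.105,.045,.068),C(492,296))]
def W(p,X): return R.from_euler('z',p[2]).apply(X)+[p[0],p[1],0]
f=lambda p:np.concatenate([(proj(n,W(p,X))[0]-u) for n,X,u in M])
r=least_squares(f,[.4,0,1.6],loss='soft_l1')
print(r.x,np.degrees(r.x[2]));print(f(r.x).reshape(-1,2).round(1))
p=r.x
for k in[(-.105,0,.068),(-.165,0,.03),(.101,0,.089),(.139,0,.096)]:print(k,W(p,np.array(k)))
for n,u,z in[('side',S(43,420),0),('side',S(425,195),0),('side',S(565,375),.01)]:
    w=ray(n,u,z);print(w,R.from_euler('z',-p[2]).apply(w-[p[0],p[1],0]))
s=ctrl.read_state();print(R.from_quat(s['tcp_rot']).as_matrix().round(3))
E
python3 fit.py
```

```text
[ 0.59556411 -0.06626332  1.63844982] 93.87625940934761
[[-0.5  0.5]
 [-0.2  0.7]
 [ 1.  -0.4]
 [-0.1  0.1]
 [-2.2 -1.3]
 [-1.5  0.5]
 [ 0.6 -1.5]
 [ 1.3 -0.5]
 [ 1.1 -0.2]]
(-0.105, 0, 0.068) [ 0.6026623  -0.17102312  0.068     ]
(-0.165, 0, 0.03) [ 0.60671842 -0.23088586  0.03      ]
(0.101, 0, 0.089) [0.58873631 0.03450563 0.089     ]
(0.139, 0, 0.096) [0.58616744 0.0724187  0.096     ]
[ 0.46909286 -0.09802707  0.        ] [-0.02314139  0.12832922  0.        ]
[0.75147544 0.03442266 0.        ] [ 0.08991575 -0.16236123  0.        ]
[ 0.75094528 -0.1577833   0.01      ] [-0.10181468 -0.14883879  0.01      ]
[[-0.953  0.303 -0.001]
 [ 0.303  0.953 -0.001]
 [ 0.    -0.002 -1.   ]]
```

Residuals are about 1 px. Next I need the tall clutter (tripod plate, lamp, box, decoy roller) so I can choose a safe path.

```bash
python3 - <<'E'
from h import *
def tri(a,b):
    f=lambda P:np.r_[proj('side',P)[0]-a,proj('scene',P)[0]-b]
    r=least_squares(f,[.6,0,.1]);return r.x.round(3),abs(r.fun).max().round(1)
print('plate ctr',tri((338,347),(455,221)))
print('plate near-left corner',tri((310,290),(387,202)))
print('plate right corner',tri((417,322),(457,196)))
print('yellow top L',tri((192,338),(333,293)),'foot',ray('scene',(480,357),0))
print('lamp neck a',tri((352,130),(280,150)),'neck mid',tri((422,50),(340,45)),'head',tri((378,5),(312,5)))
print('box front bottom',ray('side',(172,137),0),ray('side',(278,127),0),'top front R',tri((281,45),(193,73)),'topfrontL',tri((155,48),(75,97)))
print('decoy',tri((290,295),(335,245)),'mug',ray('scene',(398,250),0))
s=ctrl.read_state();print(s['wrist_force'])
E
```

```text
plate ctr (array([ 0.536, -0.505,  0.203]), np.float64(4.8))
plate near-left corner (array([ 0.549, -0.402,  0.186]), np.float64(1.1))
plate right corner (array([ 0.661, -0.484,  0.178]), np.float64(1.4))
yellow top L (array([ 0.389, -0.386,  0.103]), np.float64(8.9)) foot [ 0.50499329 -0.59580526  0.        ]
lamp neck a (array([0.957, 0.17 , 0.064]), np.float64(8.1)) neck mid (array([ 0.896, -0.09 ,  0.39 ]), np.float64(1.4)) head (array([ 0.788, -0.078,  0.475]), np.float64(6.2))
box front bottom [0.46159853 0.44500462 0.        ] [ 8.15940799e-01  4.18209200e-01 -1.11022302e-16] top front R (array([0.792, 0.37 , 0.289]), np.float64(2.0)) topfrontL (array([0.448, 0.472, 0.27 ]), np.float64(0.8))
decoy (array([ 0.573, -0.296,  0.043]), np.float64(0.2)) mug [ 0.70031688 -0.38074308  0.        ]
[ 0.0534723  -0.1415387   0.36272807]
```

```bash
python3 -m inch '[[[-0.041,-0.0378,0],0],[[-0.041,-0.0378,0],0],[[-0.041,-0.0378,0],0],[[-0.041,-0.0378,0],0],[[-0.041,-0.0378,0],0],[[-0.041,-0.0378,0],0],[[-0.041,-0.0378,0],0],[[-0.041,-0.0378,0],0]]' 0.4; python3 -m inch '[[[-0.041,-0.0378,0],0],[[-0.041,-0.0378,0],0],[[-0.041,-0.0378,0],0],[[-0.041,-0.0378,0],0],[[-0.041,-0.0378,0],0],[[-0.041,-0.0378,0],0],[[-0.041,-0.0378,0],0],[[-0.041,-0.0378,0],0]]'
```

```text
time: 1.1
eef_pos: [0.3881, 0.1349, 0.2312]
tcp_rot: [0.153, 0.988, 0.0, 0.0]
wrist_force: [0.5, -0.1, 0.6]
gripper_width: 0.0511
gripper_force: 0.0
time: 2.1
eef_pos: [0.6091, -0.2525, 0.2307]
tcp_rot: [0.153, 0.988, 0.0, -0.0]
wrist_force: [-0.5, 1.2, 0.4]
gripper_width: 0.0514
gripper_force: 0.0
```

```bash
python3 -m inch '[[[0,0,0],0.171],[[0,0,0],0.171],[[0,0,0],0.171],[[0,0,0],0.171],[[0,0,0],0.171],[[0,0,0],0.171],[[0,0,0],0.17],[[0,0,0],0]]'
cat > rel.py <<'E'
from h import *
p=[.59556,-.06626,1.63845]
s=ctrl.read_state();t=R.from_quat(s['tcp_rot']).as_matrix()
print('t',s['time'],'world',s['eef_pos'],'ramp',R.from_euler('z',-p[2]).apply(s['eef_pos']-[p[0],p[1],0]).round(4),'yaw err deg',np.degrees(np.arctan2(t[1,0],t[0,0])-p[2]).round(2),'tz',t[:,2].round(3),'F',s['wrist_force'].round(2),'w',s['gripper_width'].round(4))
E
python3 rel.py; python3 - <<'E'
from cell import ctrl;import cv2
cv2.imwrite("pics/w1.png",ctrl.read_camera("wrist")[:,:,::-1])
E
```

```text
time: 3.1
eef_pos: [0.6083, -0.2508, 0.2307]
tcp_rot: [0.682, 0.731, -0.0, -0.001]
wrist_force: [0.2, 0.0, -0.5]
gripper_width: 0.0512
gripper_force: 0.0Traceback (most recent call last):
  File "rel.py", line 4, in <module>
    print('t',s['time'],'world',s['eef_pos'],'ramp',R.from_euler('z',-p[2]).apply(s['eef_pos']-[p[0],p[1],0]).round(4),'yaw err deg',np.degrees(np.arctan2(t[1,0],t[0,0])-p[2]).round(2),'tz',t[:,2].round(3),'F',s['wrist_force'].round(2),'w',s['gripper_width'].round(4))
                                                                                                                                                                                                                                                ^^^^^^^^^^^^^^^^^^^^^^^^
AttributeError: 'float' object has no attribute 'round'
```

View pics/w1.png

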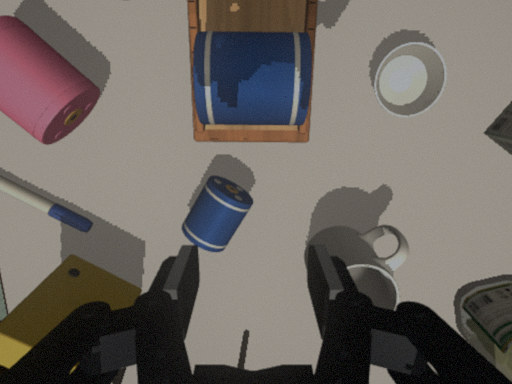

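The wrist view shows the roller square in the lane, centred at column ~253 and in line with the fingers. The small decoy at (217,213) lies behind the foot of the ramp. I'll go down just behind the roller.

```bash
sed -i "s/s\['gripper_width'\].round(4)/s['gripper_width']/" rel.py; python3 rel.py
python3 -m inch '[[[0,0,0.04],0],[[0,0,0.04],0],[[0,0,0.04],0],[[0,0,0.03],0],[[0,0,0.02],0],[[0,0,0],0]]'; python3 rel.py
python3 - <<'E'
from cell import ctrl;import cv2
cv2.imwrite("pics/s2.png",cv2.resize(ctrl.read_camera("scene")[140:280,185:385,::-1],None,fx=3.5,fy=3.5,interpolation=2))
E
```

```text
t 3.15 world [ 0.60835949 -0.25080809  0.23078392] ramp [-0.185  -0.0003  0.2308] yaw err deg 0.13 tz [-0.001  0.    -1.   ] F [-0.22 -0.29 -0.39] w 0.051166311611060694
time: 3.9
eef_pos: [0.607, -0.2501, 0.0592]
tcp_rot: [0.682, 0.731, -0.001, -0.002]
wrist_force: [0.2, -0.1, -0.2]
gripper_width: 0.0512
gripper_force: 0.0
t 3.9 world [ 0.60700527 -0.25010211  0.05924969] ramp [-0.1842  0.001   0.0592] yaw err deg 0.07 tz [-0.004  0.002 -1.   ] F [ 0.18 -0.15 -0.2 ] w 0.05124404932884646
```

View pics/s2.png

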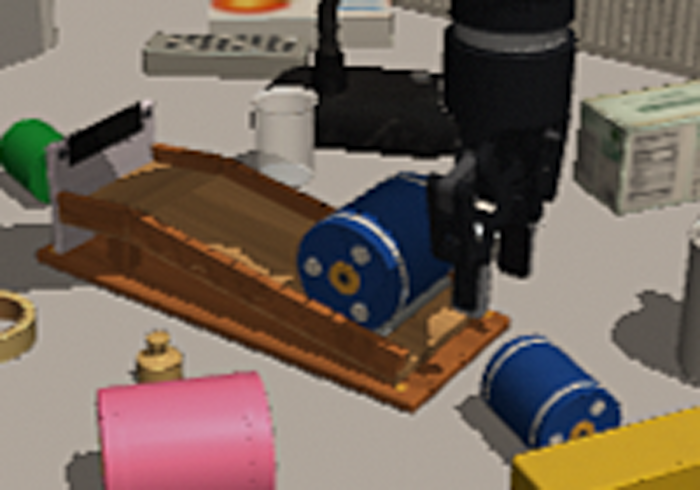

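The fingers stand clear behind the roller over the foot of the lane. Next I close up slowly until contact.

```bash
python3 -m inch '[[[0.006,0,0],0],[[0.006,0,0],0],[[0.006,0,0],0],[[0.005,0,0],0],[[0.004,0,0],0],[[0.004,0,0],0],[[0.004,0,0],0],[[0,0,0],0]]'; python3 rel.py
```

```text
time: 4.95
eef_pos: [0.6062, -0.2158, 0.0613]
tcp_rot: [0.683, 0.73, 0.0, -0.0]
wrist_force: [0.2, -1.0, 0.1]
gripper_width: 0.051
gripper_force: 0.2
t 4.95 world [ 0.60620786 -0.21577048  0.06127297] ramp [-0.1499 -0.0005  0.0613] yaw err deg -0.02 tz [-0.  0. -1.] F [ 0.17 -0.97  0.13] w 0.05104886902159865
```

Contact is made at about -1 N along y, where I expected it. Now I push up the slope.

```bash
python3 -m inch '[[[0.005,0,-0.0007],0],[[0.005,0,-0.0007],0],[[0.005,0,-0.0007],0],[[0.005,0,-0.0007],0],[[0.005,0,-0.0007],0],[[0.005,0,-0.0007],0],[[0.005,0,-0.0007],0],[[0.005,0,-0.0007],0]]'; python3 rel.py
python3 - <<'E'
from cell import ctrl;import cv2
cv2.imwrite("pics/w3.png",ctrl.read_camera("wrist")[:,:,::-1])
E
```

```text
time: 5.95
eef_pos: [0.6035, -0.1758, 0.0669]
tcp_rot: [0.683, 0.73, -0.0, -0.0]
wrist_force: [0.6, -2.1, 0.1]
gripper_width: 0.0512
gripper_force: 0.7
t 5.95 world [ 0.60350844 -0.17575119  0.06694018] ramp [-0.1098 -0.0005  0.0669] yaw err deg -0.03 tz [-0.  0. -1.] F [ 0.61 -2.13  0.13] w 0.051220083570334
```

View pics/w3.png

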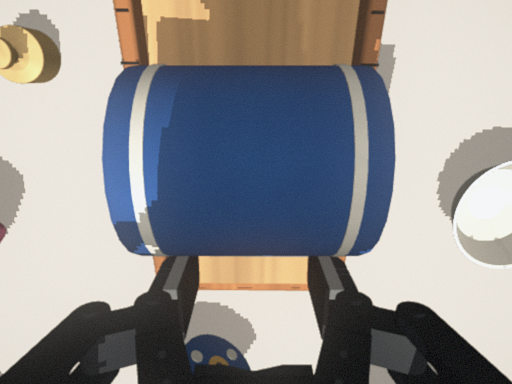

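The roller lies square in the lane against both fingertips (lower edge at row 255). I'll keep pushing.

```bash
python3 -m inch '[[[0.005,0,-0.0007],0],[[0.005,0,-0.0007],0],[[0.005,0,-0.0007],0],[[0.005,0,-0.0007],0],[[0.005,0,-0.0007],0],[[0.005,0,-0.0007],0],[[0.005,0,-0.0007],0],[[0.005,0,-0.0007],0]]';python3 -m inch '[[[0.005,0,-0.0007],0],[[0.005,0,-0.0007],0],[[0.005,0,-0.0007],0],[[0.005,0,-0.0007],0],[[0.005,0,-0.0007],0],[[0.005,0,-0.0007],0],[[0.005,0,-0.0007],0],[[0.005,0,-0.0007],0]]'; python3 rel.py
```

```text
time: 7.0
eef_pos: [0.6008, -0.1359, 0.0726]
tcp_rot: [0.683, 0.73, -0.0, 0.0]
wrist_force: [0.2, -2.2, 0.3]
gripper_width: 0.0512
gripper_force: 0.7
time: 8.0
eef_pos: [0.5982, -0.096, 0.0781]
tcp_rot: [0.683, 0.73, -0.0, 0.0]
wrist_force: [0.1, -0.7, -0.4]
gripper_width: 0.0507
gripper_force: 0.7
t 8.0 world [ 0.59815105 -0.09598159  0.07813461] ramp [-0.0298 -0.0006  0.0781] yaw err deg -0.04 tz [-0. -0. -1.] F [ 0.06 -0.71 -0.39] w 0.05070255476924096
```

```bash
python3 -m inch '[[[0.005,0,-0.0007],0],[[0.005,0,-0.0007],0],[[0.005,0,-0.0007],0],[[0.005,0,-0.0007],0],[[0.005,0,-0.0007],0],[[0.005,0,-0.0007],0],[[0.005,0,-0.0007],0],[[0.005,0,-0.0003],0]]';python3 rel.py; python3 -m inch '[[[0.004,0,0],0],[[0.004,0,0],0],[[0.004,0,0],0],[[0.004,0,0],0],[[0.004,0,0],0],[[0.003,0,0],0],[[0.003,0,0],0],[[0,0,0],0]]'; python3 rel.py
python3 - <<'E'
from cell import ctrl;import cv2
cv2.imwrite("pics/w4.png",ctrl.read_camera("wrist")[:,:,::-1])
E
```

```text
time: 9.0
eef_pos: [0.5955, -0.0561, 0.0834]
tcp_rot: [0.683, 0.73, 0.0, 0.0]
wrist_force: [0.6, -1.2, 0.2]
gripper_width: 0.051
gripper_force: 0.7
t 9.0 world [ 0.59549869 -0.05606838  0.08335834] ramp [ 0.0102 -0.0006  0.0834] yaw err deg -0.04 tz [ 0. -0. -1.] F [ 0.56 -1.16  0.16] w 0.05095951119930106
time: 10.0
eef_pos: [0.5937, -0.0302, 0.0833]
tcp_rot: [0.683, 0.73, -0.0, -0.0]
wrist_force: [-0.9, 0.4, 0.7]
gripper_width: 0.0513
gripper_force: 0.0
t 10.0 world [ 0.59374942 -0.03023079  0.08329923] ramp [ 0.0361 -0.0006  0.0833] yaw err deg -0.02 tz [-0.  0. -1.] F [-0.91  0.44  0.75] w 0.05132699923055357
```

View pics/w4.png

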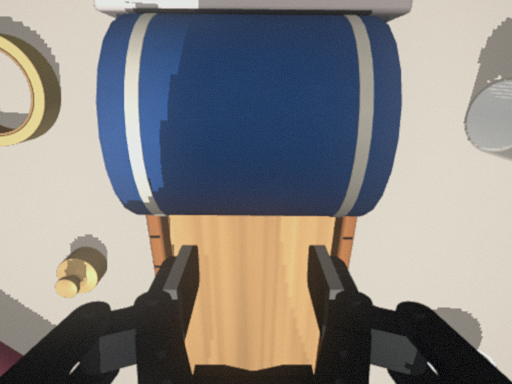

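The roller has run into the seat against the stop plate (top edge at row ~12). It lies square, with a clear gap to the fingers. I'll back off, rise and check that it is at rest.

```bash
python3 -m inch '[[[-0.01,0,-0.003],0],[[-0.02,0,-0.005],0],[[-0.02,0,-0.01],0],[[-0.01,0,-0.03],0],[[0,0,-0.04],0],[[0,0,-0.04],0],[[0,0,-0.03],0],[[0,0,0],0]]'; python3 -m inch '[[[0,0,0],0],[[0,0,0],0],[[0,0,0],0],[[0,0,0],0]]'; python3 rel.py
python3 - <<'E'
from cell import ctrl;import cv2
cv2.imwrite("pics/s5.png",cv2.resize(ctrl.read_camera("scene")[140:280,165:365,::-1],None,fx=3.5,fy=3.5,interpolation=2))
E
```

```text
time: 11.05
eef_pos: [0.5996, -0.0923, 0.2449]
tcp_rot: [0.684, 0.73, 0.001, 0.003]
wrist_force: [1.0, 0.6, -0.5]
gripper_width: 0.0514
gripper_force: 0.0
time: 11.55
eef_pos: [0.5975, -0.0902, 0.2406]
tcp_rot: [0.683, 0.73, -0.0, -0.001]
wrist_force: [-0.2, 0.3, -0.5]
gripper_width: 0.051
gripper_force: 0.0
t 11.55 world [ 0.59750822 -0.09022323  0.24061892] ramp [-0.024  -0.0003  0.2406] yaw err deg -0.03 tz [-0.001  0.    -1.   ] F [-0.2   0.26 -0.53] w 0.051032566681868015
```

View pics/s5.png

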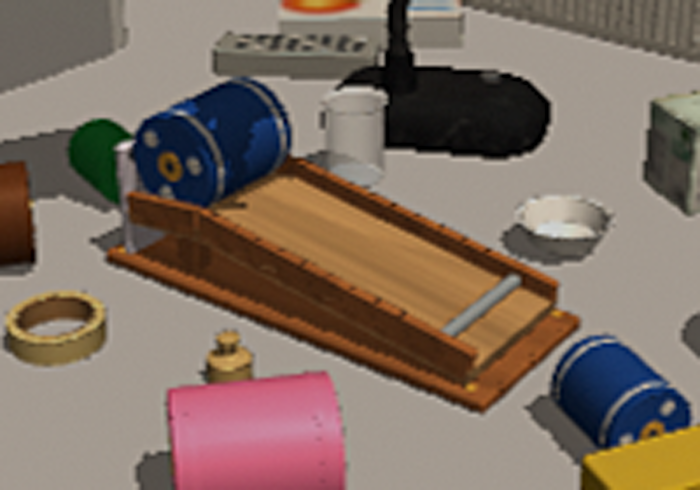

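The roller is parked against the stop plate (hub at crop (170,167)), the hand is clear, and the bystanders have not moved.

```bash
python3 -c "
from cell import ctrl
print(ctrl.hand_in())"
```

```text
the job is handed in; nothing more can be done
None
```

The blue roller was pushed slowly up the ramp and is parked in the seat against the stop plate, the hand is clear, and the job was handed in at about 11.6 s; the hand-in gave no verdict.

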